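# Hold the tea strainer over the mug

### The job

Pick the tea strainer up off its saucer, carry it over the top of the toaster without touching the toaster, and hold it level just above the mug (the cup with a handle), its bowl centred over the mug's mouth and about a finger's width clear of the rim, with the strainer's handle pointing the same way as the mug's handle so that I can pour from the other side. Never let it touch the mug and leave the mug, tumbler, saucer and teapot where they stand; finish still holding the strainer there, motionless - do not put it down or let go.

Things in the scene. Friction and masses are not known exactly. Their poses are not given: they have to be found in the camera images.
- strainer: Tea strainer, about 110 g, loose, upright in the saucer: round steel bowl with tiny holes, 68 mm across the rim, flat foot 44 mm across, 30 mm high. Straight level handle: wooden grip 13 mm wide, 11 mm thick, 63 to 153 mm from the bowl axis, mid-height 26.5 mm above the foot. A small lug opposite reaches 45 mm. Origin: centre of the foot's underside; x along the handle, z up.
- strainer_grip (a point): Point inside the strainer's wooden grip, 100 mm from the bowl's axis along the handle and 26.5 mm above the foot's underside: a good place to pinch across the 13 mm width. Axes as the strainer's.
- saucer: White round saucer, 120 mm across, rim 16 mm high, inner floor 5 mm above the counter, loose (250 g); the strainer stands in its middle. Origin: centre of the underside.
- mug: White straight-sided mug, 84 mm across, 95 mm high, wall 4 mm, loose (340 g), standing on the counter. Origin: centre of the underside; its one handle points along its own +y and reaches 79 mm from the axis.
- mug_rim (a point): Centre of the mug's mouth, level with the rim, 95 mm above the counter. Axes as the mug's (handle along +y).
- tumbler: White tapered cup without a handle, 76 mm across at its rim, 85 mm high, loose; stands near the mug and is to be left alone. Origin: centre of the underside.
- toaster: Black two-slot toaster with a steel top, fixed on the counter between the saucer and the mug, 260 mm long (its x), 150 mm wide (its y), top 165 mm above the counter; its lever and dial stick out 18 mm from the end at its -x (towards the robot). Origin: centre of the underside.
- teapot: White lidded teapot, 124 mm across the body, 118 mm high, spout along its +x and handle along its -x, each reaching about 108 mm from the axis; loose, far side of the counter, left alone. Origin: centre of the underside.
Things that resemble listed ones, but are neither listed nor needed, are in the scene too. Of the things shaped like the strainer, the steel one is meant.

How it is judged:
On the way:
1. the strainer is carried over the top of the toaster (z of strainer in the frame of toaster above 0.165 m and x of strainer in the frame of toaster between -0.15 and 0.13 m and y of strainer in the frame of toaster between -0.075 and 0.075 m and contact force between the fingers and strainer above 1 N), for 0.05 s.
At the end, for the whole second after the job is handed in: Held still in the fingers, touching nothing else: level within 0.15 rad, bowl axis within 12 mm of the mug's, foot 3 to 30 mm above the rim, handle within 0.26 rad of the mug handle's direction; mug, tumbler and teapot moved under 20 mm, saucer under 30 mm, mug and tumbler upright (horizontal distance between strainer and mug_rim below 0.012 m and z of strainer in the frame of mug_rim between 0.003 and 0.03 m and angle between strainer's own z axis and vertical below 0.15 rad and angle between the x axis of strainer and the y axis of mug, either way round below 0.26 rad and y of strainer_grip in the frame of mug above 0.05 m and contact force between the fingers and strainer above 1 N and contact force between strainer and mug below 0.05 N and contact force between strainer and tumbler below 0.05 N and contact force between strainer and saucer below 0.05 N and contact force between strainer and toaster below 0.05 N and contact force between strainer and teapot below 0.05 N and linear speed of strainer below 0.02 m/s and angular speed of strainer below 0.2 rad/s and distance of each of mug, tumbler, teapot from where it was at the start of the episode below 0.02 m and angle between each of mug, tumbler's own z axis and vertical below 0.1 rad and distance of saucer from where it was at the start of the episode below 0.03 m); the arm keeps its last pose, push and grip.
It fails at once if the strainer touches the mug (more than 0.5 N) (contact force between strainer and mug above 0.5 N).
It fails at once if the strainer touches the toaster (more than 0.5 N) (contact force between strainer and toaster above 0.5 N).
It fails at once if the robot touches the toaster (more than 2 N) (contact force between the arm and toaster above 2 N).
It fails at once if the mug, tumbler or teapot is moved more than 20 mm, or the saucer more than 30 mm (distance of any of mug, tumbler, teapot from where it was at the start of the episode above 0.02 m or distance of saucer from where it was at the start of the episode above 0.03 m).
It also fails if it takes over 42 s, if anything falls off the work surface, if the arm or the gripper's body presses on something with over 40 N, if the wrist force passes 120 N, or if a joint passes its speed limit or range.

### The arm

A 7-joint arm with a two-finger parallel gripper is mounted at the origin on the work surface. World frame = base frame: x ahead of the robot, y to its left, z up, the work surface at z = 0. Lengths are in m, angles in rad, forces in N, time in s.
With the tool pointing down it reaches from about 0.425 to 0.875 m from the base axis. Payload 4.7 kg.
Tool frame: the origin (TCP) lies on the centre line of the jaws, within the pads' length; the fingertips stand 8 mm ahead of it and the grasp point (between the pads) lies 11 mm behind it; z points along the fingers, y is the direction in which the jaws open and shut (so a half turn about z gives the same grasp; the last joint's range is limited). The gripper opens to 87 mm and grips with 3 to 60 N. Pads are 19 mm wide; open, the fingers measure 117 mm over their backs; the gripper's body (75 mm by 190 mm) begins 51 mm behind the grasp point.
Start: joints at [-1.133, 0.321, -0.07, 1.45, 0.023, 1.371, -0.057], TCP at [0.267, 0.593, 0.231] pointing down, gripper open.
Joint ranges: [-2.86, 2.86], [-0.3, 2.09], [-1.38, 1.24], [0.06, 2.45], [-1.56, 4.7], [0.09, 2.05], [-2.69, 2.69]. Speed limits (rad/s): [2.57, 2.57, 3.14, 3.14, 3.14, 3.14, 3.14].

### API

Orientations are given as a rotation vector (axis times angle).
In Python, from bench import ctrl, cams, workorder gives the robot as it stands. The module is installed in compiled form; this text tells all that it offers.
- The arm moves only by the tool carry_out, never from a script. Its argument "rows" is a list of rows, each an object with "offset": the shift along the tool's x, y, z in m, a list of three; "rot": the turn, a rotation vector about the tool's x, y, z in degrees, a list of three; "gripper": the opening, from 0 (shut) to 1 (fully open). In form: [{"offset": [dx, dy, dz], "rot": [rx, ry, rz], "gripper": gripper}, ...]. A call has 1 to 10 rows; each row shifts and turns the commanded pose from where the row before left it, along the tool's axes as they then stand; what a row does not reach is not made up. A row lasts 1/8 s, in which the tool goes at most 62.5 mm and 10.7 degrees, less where a joint would pass 70% of its speed; a pose out of reach is approached as far as the arm can. A call is refused whole if a number of a shift passes 0.0625 or a number of a turn 10.7, either way. A call with a gripper value outside its range is refused whole. The fingers move at their own pace and stop on an object; "grip_force" is the grip in N (left out, the last holds). Time passes only in rows, so rows that do not move let the fingers close. It gives the time, the measured TCP pose, the force and the opening at its end, in the units of the state.
- ctrl.get_state(): the state, without advancing time (a new reading comes with each control period).
- cams.get_image(name): name is "scene" or "top"; returns a dict with "img" (480x640x3 uint8, red, green, blue), "vfov" (degrees; the focal length in pixels is half the picture's height over the tangent of half this angle, whatever the lens; pixels are square), "cx", "cy" (the principal point, pixels), "R" (3x3) and "t" (3): a world point X has camera coordinates R X + t. Camera axes: x right, y down, z forward; pixel columns grow to the right and rows downward; lengths in m; the calibration is good to about 2 mm. A picture is of the moment at which its call begins. There is no depth.
- workorder.close_job(): hands the job in, once; it reports no verdict.
The state is a dict: "time": time; "joint_positions": joint angles; "qd": joint speeds; "joint_torque": joint torques, N m; "position": TCP position; "tool_rot": TCP orientation; "ft_force": force on the tool from outside, world axes, zero at the start; "torque": the same for the moment, N m; "grip_width": opening from 0.0 (shut) to 1.0 (fully open).
Only numpy, scipy, OpenCV 4.12 (cv2) and the standard library are available. Lean on these libraries where they do the work, as an engineer would, in place of code of your own. Each camera call takes 0.05 s, during which the arm holds its last target.

## Working session

There is one attempt and no reset: what is moved stays moved. The work goes in short steps, Python scripts to look and compute and a tool call to move; the robot and the scene stay as the last step left them, time stands still between calls to the robot, and variables do not carry over. Pictures are saved under pics/ and viewed, and the job is handed in when it is done.

Besides the shell and the picture viewer there is one more tool, called after "Call:" in YAML: its name, and indented under it one key for each argument. carry_out: Moves the arm, as the interface text tells. Its arguments: {"type":"object","properties":{"rows":{"type":"array"},"grip_force":{"type":"number"}},"required":["rows"]}

```bash
mkdir -p pics
python3 - <<'E'
from bench import ctrl,cams
import cv2,pickle
s=ctrl.get_state()
print({k:s[k] for k in('time','position','tool_rot','grip_width','ft_force')})
for n in('scene','top'):
    d=cams.get_image(n); pickle.dump(d,open(f'{n}0.pkl','wb'))
    cv2.imwrite(f'pics/{n}0.png',d['img'][:,:,::-1]); print(n,d['vfov'],d['cx'],d['cy'],d['R'],d['t'],[k for k in d])
E
```

```text
{'time': 0.0, 'position': array([0.26712698, 0.59199482, 0.22949003]), 'tool_rot': array([-6.60575206e-01, -3.07107731e+00,  2.90761588e-03]), 'grip_width': 0.994684544488427, 'ft_force': array([-0.51849851,  0.36846848, -0.54859717])}
scene 54.291305240720106 323.35726863511996 235.09606894915737 [[-0.86397569  0.50332185  0.01459848]
 [ 0.39241411  0.69119831 -0.60684106]
 [-0.31552681 -0.51856727 -0.79468913]] [ 0.34483559 -0.17474758  1.3556732 ] ['img', 'vfov', 'cx', 'cy', 'R', 't']
top 55.98636165322219 311.21309357484546 241.60422494367788 [[ 0.02426815 -0.99893237  0.03930886]
 [-0.98550772 -0.03050828 -0.16686457]
 [ 0.16788567 -0.03468969 -0.98519593]] [0.06271447 0.440507   0.96766536] ['img', 'vfov', 'cx', 'cy', 'R', 't']
```

```bash
ls . pics
```

```text
.:
pics
scene0.pkl
top0.pkl

pics:
scene0.png
top0.png
```

View pics/scene0.png

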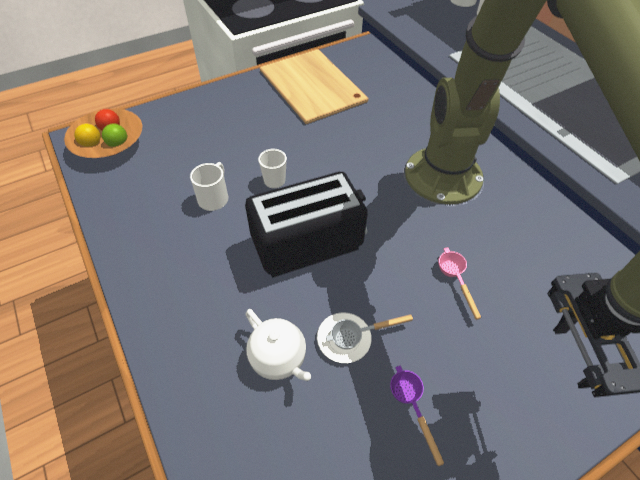

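View pics/top0.png

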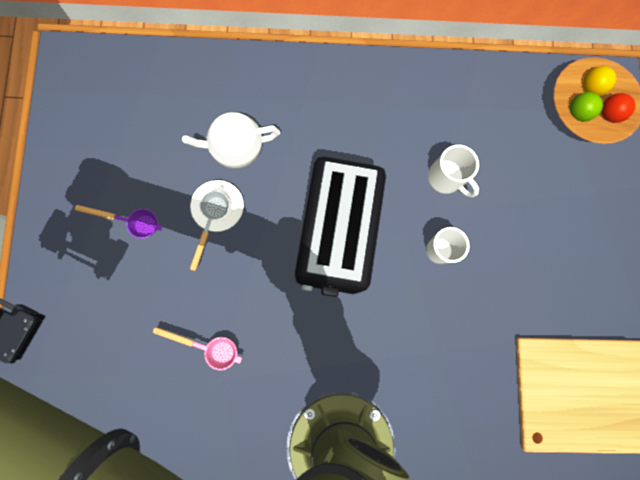

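Both views show the scene. In the top view, the steel strainer's bowl is at (214,206) and its handle tip at (194,270). The mug is at (455,168) with its handle towards (473,190), the tumbler is at (448,245), and the toaster is at (340,225). First I'll check the lens, then zoom in.

```bash
cat > h.py <<'E'
import numpy as np,cv2,pickle
def load(n): return pickle.load(open(n+'.pkl','rb'))
def K(d):
    f=240/np.tan(np.radians(d['vfov'])/2); return f
def ray(d,u,v):
    f=K(d); r=np.array([(u-d['cx'])/f,(v-d['cy'])/f,1.]); R=np.array(d['R']);t=np.array(d['t'])
    return -R.T@t, R.T@r
def plane(d,u,v,z):
    o,r=ray(d,u,v); return o+r*(z-o[2])/r[2]
def proj(d,X):
    c=np.array(d['R'])@np.array(X)+d['t']; f=K(d); return np.array([d['cx']+f*c[0]/c[2],d['cy']+f*c[1]/c[2]])
def tri(d1,p1,d2,p2):
    o1,r1=ray(d1,*p1);o2,r2=ray(d2,*p2);A=np.stack([r1,-r2],1)
    s=np.linalg.lstsq(A,o2-o1,rcond=None)[0];a=o1+s[0]*r1;b=o2+s[1]*r2
    return (a+b)/2,np.linalg.norm(a-b)
E
python3 - <<'E'
from h import *
T=load('top0');S=load('scene0')
for n,d in(('top',T),('scene',S)):
    print(n,'base ->',proj(d,[0,0,0]).round(1))
print('saucer c',plane(T,217,205,.016),plane(S,344,338,.016))
print('tri bowl',tri(T,(214,206),S,(347,334)),'tip',tri(T,(194,269),S,(411,319)))
# straightness of table back edge in top: orange/blue edge
im=T['img']
def crop(d,x0,y0,x1,y1,k,n):
    c=cv2.resize(d['img'][y0:y1,x0:x1],None,fx=k,fy=k,interpolation=cv2.INTER_CUBIC);cv2.imwrite('pics/'+n,c[:,:,::-1])
crop(T,170,160,270,280,5,'t_str.png');crop(T,410,130,510,280,4,'t_mug.png')
crop(S,310,300,430,370,6,'s_str.png');crop(S,180,140,300,220,6,'s_mug.png');crop(S,230,160,390,285,5,'s_toast.png')
hsv=cv2.cvtColor(im,cv2.COLOR_RGB2HSV)
for u in range(60,640,60):
    col=im[15:70,u].astype(int); s=col[:,2]-col[:,0]; print(u,15+np.argmax(s>5),end=' ')
E
```

```text
top base -> [340.5 447.1]
scene base -> [442.4 174.8]
saucer c [0.51992446 0.29100788 0.016     ] [0.52032019 0.29734461 0.016     ]
tri bowl (array([0.51377363, 0.29619036, 0.02756896]), np.float64(0.002038835543796743)) tip (array([0.36973641, 0.33359288, 0.0222945 ]), np.float64(0.005298330032283096))
60 32 120 35 180 37 240 40 300 42 360 45 420 48 480 51 540 54 600 56
```

View crops.

The table edge comes out straight, so there is no lens distortion. The triangulated bowl-to-tip length is 0.149 m, against 0.153 m nominal.

View pics/t_str.png

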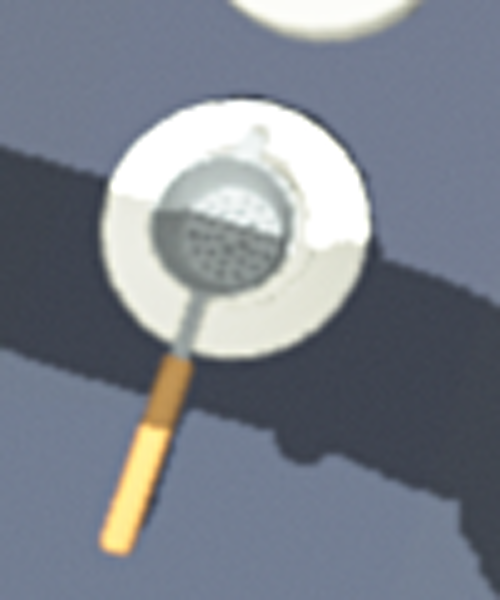

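View pics/t_mug.png

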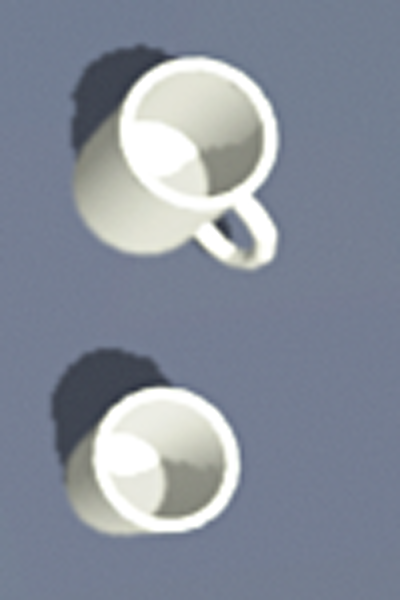

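View pics/s_str.png

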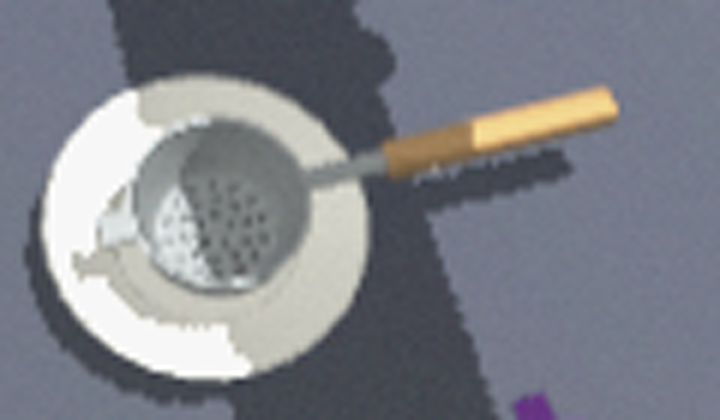

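View pics/s_mug.png

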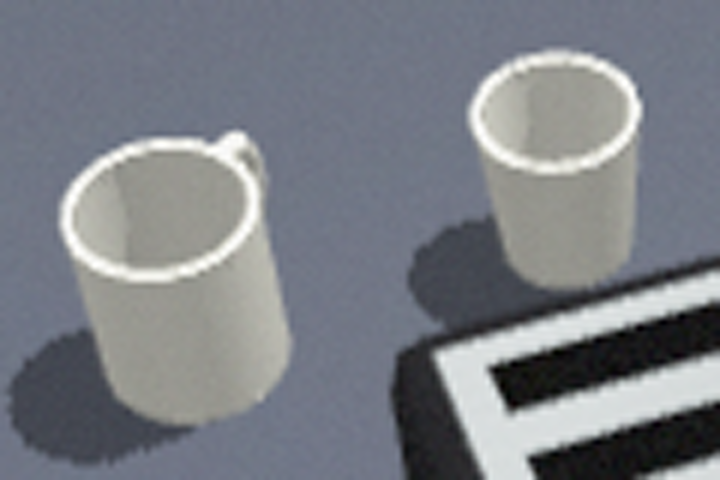

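View pics/s_toast.png

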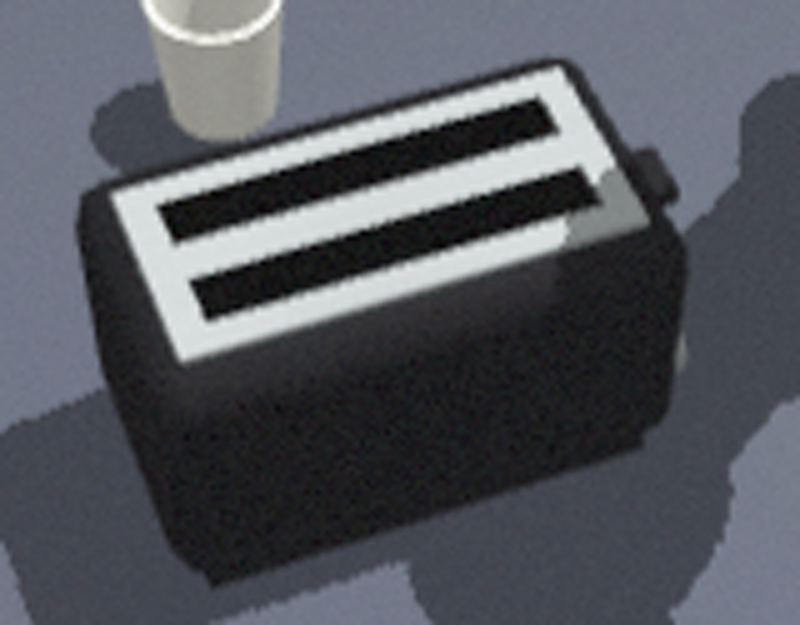

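Run:
```python
from h import *
from scipy.optimize import least_squares
from scipy.spatial.transform import Rotation as Ro
T=load('top0');S=load('scene0')
c=lambda x0,y0,k:(lambda p:((p[0]+.5)/k+x0-.5,(p[1]+.5)/k+y0-.5))
tm=c(410,130,4);sm=c(180,140,6);ss=c(310,300,6);ts=c(170,160,5);st=c(230,160,5)
def circ(P):
    P=np.array(P)[:,:2]; r=least_squares(lambda q:np.hypot(*(P-q[:2]).T)-q[2],[*P.mean(0),.04]);return r.x.round(4),r.fun.round(4)
print('mug top',circ([plane(T,*tm(p),.095) for p in[(119,127),(278,140),(195,56),(207,212)]]))
print('mug scn',circ([plane(S,*sm(p),.095) for p in[(60,218),(262,200),(165,137),(150,282)]]))
print('tumb top',circ([plane(T,*tm(p),.085) for p in[(93,455),(241,463),(165,386),(170,533)]]))
print('tumb scn',circ([plane(S,*sm(p),.085) for p in[(469,112),(641,108),(560,50),(555,173)]]))
print('sauc top',circ([plane(T,*ts(p),.016) for p in[(100,220),(371,235),(240,96),(235,360)]]))
print('sauc scn',circ([plane(S,*ss(p),.016) for p in[(42,230),(370,235),(200,73),(215,382)]]))
print('bowl top',circ([plane(T,*ts(p),.035) for p in[(151,222),(294,228),(225,155),(222,297)]]))
print('bowl scn',circ([plane(S,*ss(p),.035) for p in[(133,210),(313,200),(210,118),(230,295)]]))
# wood mask
for n,d,box in(('top',T,(185,225,225,280)),('scn',S,(368,310,416,335))):
    x0,y0,x1,y1=box; h=cv2.cvtColor(d['img'],cv2.COLOR_RGB2HSV)[y0:y1,x0:x1]
    m=(h[...,0]<25)&(h[...,1]>90)&(h[...,2]>90); v,u=np.nonzero(m)
    P=np.array([plane(d,a+x0,b+y0,.036)[:2] for a,b in zip(u,v)])
    mu=P.mean(0);w,V=np.linalg.eigh(np.cov((P-mu).T));e=V[:,1];e=e*np.sign(-e[0])
    s=(P-mu)@e; print(n,'wood',len(u),mu.round(4),'ang',np.degrees(np.arctan2(e[1],e[0])).round(1),'ext',s.min().round(4),s.max().round(4))
# toaster top steel corners
Pc=[plane(S,*st(p),.165)[:2] for p in[(110,193),(563,66),(652,225),(182,362)]]
print('toast scn',np.round(Pc,3),np.mean(Pc,0))
Pt=[plane(T,*p,.165)[:2] for p in[(328,163),(378,170),(362,283),(304,274)]]
print('toast top',np.round(Pt,3),np.mean(Pt,0))
m=np.array([0,0]);
from bench import ctrl
s=ctrl.get_state();R=Ro.from_rotvec(s['tool_rot']).as_matrix();print(R.round(3))
```

```text
mug top (array([ 0.6125, -0.2421,  0.0442]), array([-0.0003, -0.0003,  0.0003,  0.0003]))
mug scn (array([ 0.6116, -0.2389,  0.0433]), array([-0.0004, -0.0004,  0.0004,  0.0004]))
tumb top (array([ 0.4335, -0.2231,  0.0399]), array([ 0.0001,  0.0001, -0.0001, -0.0001]))
tumb scn (array([ 0.4328, -0.22  ,  0.0393]), array([-0.0006, -0.0006,  0.0006,  0.0006]))
sauc top (array([0.5201, 0.2915, 0.0617]), array([-0.0002, -0.0002,  0.0002,  0.0002]))
sauc scn (array([0.5187, 0.2943, 0.0604]), array([-0.0005, -0.0005,  0.0004,  0.0005]))
bowl top (array([0.5156, 0.294 , 0.0322]), array([-0.0004, -0.0004,  0.0004,  0.0004]))
bowl scn (array([0.5153, 0.2988, 0.0336]), array([-0.0011, -0.001 ,  0.001 ,  0.001 ]))
top wood 195 [0.4153 0.319 ] ang 165.9 ext -0.0401 0.0487
scn wood 202 [0.4121 0.325 ] ang 165.7 ext -0.0434 0.0437
toast scn [[ 0.565 -0.045]
 [ 0.342 -0.013]
 [ 0.36   0.093]
 [ 0.58   0.059]] [0.46175157 0.02350511]
toast top [[ 0.577  0.05 ]
 [ 0.566 -0.051]
 [ 0.339 -0.02 ]
 [ 0.354  0.092]] [0.45878937 0.01781409]
[[-0.912  0.411 -0.001]
 [ 0.411  0.912 -0.002]
 [-0.    -0.002 -1.   ]]
```

Run:
```python
from h import *
T=load('top0');S=load('scene0');m=np.array([.612,-.2405])
for a in range(190,261,10):
    e=np.array([np.cos(np.radians(a)),np.sin(np.radians(a))])
    o=[]
    for r,z in((.079,.05),(.075,.07),(.042,.075)):
        P=[*(m+r*e),z]; t=proj(T,P);s=proj(S,P)
        o+=[((t-[410,130]+.5)*4).round(0),((s-[180,140]+.5)*6).round(0)]
    print(a,*o)
```

```text
190 [196. 295.] [328. 198.] [207. 279.] [314. 170.] [199. 219.] [250. 195.]
200 [219. 289.] [309. 182.] [230. 274.] [296. 155.] [211. 216.] [240. 187.]
210 [240. 280.] [286. 170.] [250. 265.] [274. 144.] [223. 211.] [227. 180.]
220 [260. 267.] [260. 161.] [269. 252.] [249. 135.] [233. 204.] [213. 175.]
230 [276. 251.] [232. 155.] [285. 237.] [223. 129.] [242. 196.] [198. 172.]
240 [289. 232.] [203. 153.] [297. 219.] [194. 127.] [249. 185.] [182. 171.]
250 [298. 212.] [173. 155.] [306. 198.] [165. 129.] [254. 174.] [165. 172.]
260 [303. 189.] [143. 160.] [311. 177.] [136. 134.] [257. 162.] [149. 175.]
```

The mug handle points along about 221° in world yaw, and both views agree. The strainer handle is at 165.8°, its bowl at (0.5155, 0.2965) and its grip at (0.4186, 0.321). The mug is at (0.612, -0.2405) and the toaster centre at (0.460, 0.020). Next I'll approach above the grip.

Call:
carry_out:
  rows:
    - {"offset": [0, 0, 0], "rot": [0, 0, -10], "gripper": 1}
    - {"offset": [-0.0356, -0.0376, 0], "rot": [0, 0, 0], "gripper": 1}
    - {"offset": [-0.0356, -0.0376, 0], "rot": [0, 0, 0], "gripper": 1}
    - {"offset": [-0.0356, -0.0376, 0.02], "rot": [0, 0, 0], "gripper": 1}
    - {"offset": [-0.0356, -0.0376, 0.02], "rot": [0, 0, 0], "gripper": 1}
    - {"offset": [-0.0356, -0.0376, 0.02], "rot": [0, 0, 0], "gripper": 1}
    - {"offset": [-0.0356, -0.0376, 0.02], "rot": [0, 0, 0], "gripper": 1}
    - {"offset": [0, 0, 0], "rot": [0, 0, 0], "gripper": 1}
    - {"offset": [0, 0, 0], "rot": [0, 0, 0], "gripper": 1}
  grip_force: 50

```text
time: 1.23
position: [0.4183, 0.3216, 0.1505]
tool_rot: [-0.391, -3.117, -0.001]
ft_force: [-0.3, -0.5, -0.2]
grip_width: 1.0
```

Call:
carry_out:
  rows:
    - {"offset": [0, 0, 0.03], "rot": [0, 0, 0], "gripper": 1}
    - {"offset": [0, 0, 0.03], "rot": [0, 0, 0], "gripper": 1}
    - {"offset": [0, 0, 0.03], "rot": [0, 0, 0], "gripper": 1}
    - {"offset": [0, 0, 0.02], "rot": [0, 0, 0], "gripper": 1}
    - {"offset": [0, 0, 0.01], "rot": [0, 0, 0], "gripper": 1}
    - {"offset": [0, 0, 0.01], "rot": [0, 0, 0], "gripper": 1}
    - {"offset": [0, 0, 0], "rot": [0, 0, 0], "gripper": 1}
    - {"offset": [0, 0, 0], "rot": [0, 0, 0], "gripper": 1}

```text
time: 2.22
position: [0.4191, 0.3217, 0.0213]
tool_rot: [0.39, 3.116, 0.002]
ft_force: [0.2, 0.6, -0.2]
grip_width: 0.997
```

```bash
cat > look.py <<'E'
import sys,pickle,cv2
from bench import cams
tag=sys.argv[1]
for n in('scene','top'):
    d=cams.get_image(n); pickle.dump(d,open(f'{n}{tag}.pkl','wb')); cv2.imwrite(f'pics/{n}{tag}.png',d['img'][:,:,::-1])
E
python3 look.py 1
```

```text
(no output)
```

View pics/scene1.png

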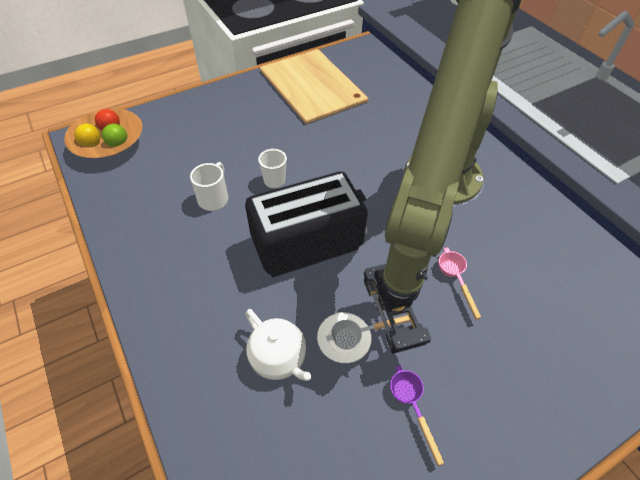

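View pics/top1.png

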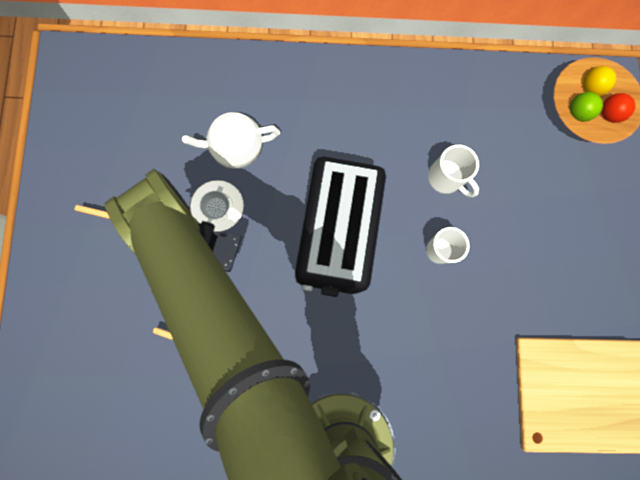

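The jaws straddle the wooden grip: in the scene view the grip is between the fingers at about (395,322). Nothing has moved, so I'll close.

Call:
carry_out:
  rows:
    - {"offset": [0, 0, 0], "rot": [0, 0, 0], "gripper": 0}
    - {"offset": [0, 0, 0], "rot": [0, 0, 0], "gripper": 0}
    - {"offset": [0, 0, 0], "rot": [0, 0, 0], "gripper": 0}
    - {"offset": [0, 0, 0], "rot": [0, 0, 0], "gripper": 0}
    - {"offset": [0, 0, 0], "rot": [0, 0, 0], "gripper": 0}
    - {"offset": [0, 0, 0], "rot": [0, 0, 0], "gripper": 0}
    - {"offset": [0, 0, 0], "rot": [0, 0, 0], "gripper": 0}
    - {"offset": [0, 0, 0], "rot": [0, 0, 0], "gripper": 0}
  grip_force: 50

```text
time: 3.32
position: [0.4187, 0.3212, 0.0206]
tool_rot: [0.391, 3.117, 0.0]
ft_force: [0.1, 0.1, -0.2]
grip_width: 0.172
```

Call:
carry_out:
  rows:
    - {"offset": [0, 0, 0], "rot": [0, 0, 0], "gripper": 0}
    - {"offset": [0, 0, 0], "rot": [0, 0, 0], "gripper": 0}
    - {"offset": [0, 0, -0.005], "rot": [0, 0, 0], "gripper": 0}
    - {"offset": [0, 0, -0.01], "rot": [0, 0, 0], "gripper": 0}
    - {"offset": [0, 0, -0.015], "rot": [0, 0, 0], "gripper": 0}
    - {"offset": [0, 0, -0.02], "rot": [0, 0, 0], "gripper": 0}
    - {"offset": [0, 0, -0.02], "rot": [0, 0, 0], "gripper": 0}
    - {"offset": [0, 0, -0.01], "rot": [0, 0, 0], "gripper": 0}
    - {"offset": [0, 0, 0], "rot": [0, 0, 0], "gripper": 0}

```text
time: 4.45
position: [0.4192, 0.3216, 0.1017]
tool_rot: [0.39, 3.116, 0.003]
ft_force: [0.3, -0.8, -0.4]
grip_width: 0.139
```

```bash
python3 look.py 2; python3 -c "
from h import *
for n,b in(('scene2',(290,250,450,370)),('top2',(150,150,290,290))):
    x0,y0,x1,y1=b;c=cv2.resize(load(n)['img'][y0:y1,x0:x1],None,fx=4,fy=4,interpolation=cv2.INTER_CUBIC);cv2.imwrite('pics/'+n+'c.png',c[:,:,::-1])"
```

```text
(no output)
```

View pics/scene2c.png

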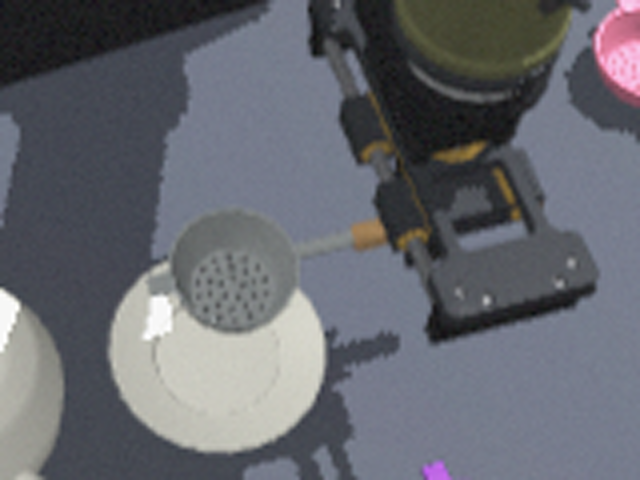

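View pics/top2c.png

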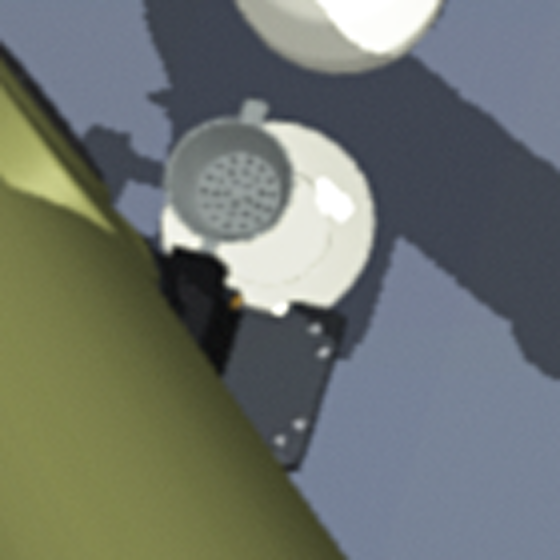

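Run:
```python
from h import *
T=load('top2');S=load('scene2')
t=((229+.5)/4+149.5,(177.5+.5)/4+149.5); s=((235.5+.5)/4+289.5,(271+.5)/4+249.5)
X,g=tri(T,t,S,s);print(X,g); print(plane(T,*t,.116),plane(S,*s,.116))
e=np.array([np.cos(np.radians(165.7)),np.sin(np.radians(165.7))]);print('exp',np.array([.4192,.3216])-.1*e)
```

```text
[0.51753023 0.29744866 0.1112225 ] 0.004062687185271783
[0.51771208 0.29508154 0.116     ] [0.51766489 0.30086986 0.116     ]
exp [0.51610157 0.2969001 ]
```

The strainer is lifted, with the bowl near (0.5175, 0.297), as expected for a level grip 100 mm out. I'll lift higher and turn the handle to 221°.

Call:
carry_out:
  rows:
    - {"offset": [0, 0, -0.03], "rot": [0, 0, 0], "gripper": 0}
    - {"offset": [0, 0, -0.045], "rot": [0, 0, 0], "gripper": 0}
    - {"offset": [0, 0, -0.045], "rot": [0, 0, 0], "gripper": 0}
    - {"offset": [0, 0, -0.045], "rot": [0, 0, -5], "gripper": 0}
    - {"offset": [0, 0, 0], "rot": [0, 0, -10], "gripper": 0}
    - {"offset": [0, 0, 0], "rot": [0, 0, -10.3], "gripper": 0}
    - {"offset": [0, 0, 0], "rot": [0, 0, -10], "gripper": 0}
    - {"offset": [0, 0, 0], "rot": [0, 0, -10], "gripper": 0}
    - {"offset": [0, 0, 0], "rot": [0, 0, -10], "gripper": 0}
    - {"offset": [0, 0, 0], "rot": [0, 0, 0], "gripper": 0}

```text
time: 5.8
position: [0.4183, 0.3209, 0.2645]
tool_rot: [1.097, -2.942, 0.001]
ft_force: [-0.6, -0.2, -0.8]
grip_width: 0.137
```

```bash
cat > to.py <<'E'
import sys,numpy as np
from bench import ctrl
from scipy.spatial.transform import Rotation as Ro
s=ctrl.get_state();R=Ro.from_rotvec(s['tool_rot']).as_matrix()
p=np.array(s['position']);print(s['time'],p.round(4),'yaw x',np.degrees(np.arctan2(R[1,0],R[0,0])).round(2)%360,'z',R[:,2].round(4),'F',s['ft_force'].round(2),s['grip_width'])
for a in sys.argv[1:]:
    q=np.array(eval(a));print((R.T@(q-p)).round(4));p=q
E
python3 to.py "(.455,-.03,.266)" "(.536,-.3064,.266)"
```

```text
5.8 [0.4183 0.3209 0.2645] yaw x 220.91 z [-0.0013 -0.0013 -1.    ] F [-0.56 -0.23 -0.77] 0.13728386619387667
[ 0.2021 -0.2892 -0.0011]
[ 0.1198 -0.2619  0.0003]
```

Next, translate to over the toaster, then on towards the mug.

Call:
carry_out:
  rows:
    - {"offset": [0.0112, -0.0161, 0], "rot": [0, 0, 0], "gripper": 0}
    - {"offset": [0.0225, -0.0321, 0], "rot": [0, 0, 0], "gripper": 0}
    - {"offset": [0.0225, -0.0321, 0], "rot": [0, 0, 0], "gripper": 0}
    - {"offset": [0.0225, -0.0321, 0], "rot": [0, 0, 0], "gripper": 0}
    - {"offset": [0.0225, -0.0321, 0], "rot": [0, 0, 0], "gripper": 0}
    - {"offset": [0.0225, -0.0321, 0], "rot": [0, 0, 0], "gripper": 0}
    - {"offset": [0.0225, -0.0321, 0], "rot": [0, 0, 0], "gripper": 0}
    - {"offset": [0.0225, -0.0321, 0], "rot": [0, 0, 0], "gripper": 0}
    - {"offset": [0.0225, -0.0321, 0], "rot": [0, 0, 0], "gripper": 0}
    - {"offset": [0.0112, -0.0161, 0], "rot": [0, 0, 0], "gripper": 0}

```text
time: 7.05
position: [0.4548, -0.0337, 0.2655]
tool_rot: [1.09, -2.946, 0.0]
ft_force: [-0.2, 0.2, -0.6]
grip_width: 0.142
```

```bash
python3 to.py "(.536,-.3064,.266)"
```

```text
7.05 [ 0.4548 -0.0337  0.2655] yaw x 220.62 z [-1.e-04 -1.e-04 -1.e+00] F [-0.2   0.18 -0.55] 0.14200297948439286
[ 0.1159 -0.2598 -0.0005]
```

Call:
carry_out:
  rows:
    - {"offset": [0, 0, 0], "rot": [0, 0, 0], "gripper": 0}
    - {"offset": [0.0074, -0.0162, 0], "rot": [0, 0, 0], "gripper": 0}
    - {"offset": [0.0145, -0.0325, 0], "rot": [0, 0, 0], "gripper": 0}
    - {"offset": [0.0145, -0.0325, 0], "rot": [0, 0, 0], "gripper": 0}
    - {"offset": [0.0145, -0.0325, 0], "rot": [0, 0, 0], "gripper": 0}
    - {"offset": [0.0145, -0.0325, 0], "rot": [0, 0, 0], "gripper": 0}
    - {"offset": [0.0145, -0.0325, 0], "rot": [0, 0, 0], "gripper": 0}
    - {"offset": [0.0145, -0.0325, 0], "rot": [0, 0, 0], "gripper": 0}
    - {"offset": [0.0145, -0.0325, 0], "rot": [0, 0, 0], "gripper": 0}
    - {"offset": [0.007, -0.016, 0], "rot": [0, 0, 0], "gripper": 0}

```text
time: 8.3
position: [0.528, -0.2621, 0.2623]
tool_rot: [1.1, -2.927, 0.007]
ft_force: [0.7, -0.0, -0.8]
grip_width: 0.14
```

Call:
carry_out:
  rows:
    - {"offset": [0, 0, 0], "rot": [0, 0, 0], "gripper": 0}
    - {"offset": [0, 0, 0.04], "rot": [0, 0, 0], "gripper": 0}
    - {"offset": [0, 0, 0.03], "rot": [0, 0, 0], "gripper": 0}
    - {"offset": [0, 0, 0], "rot": [0, 0, 0], "gripper": 0}
    - {"offset": [0, 0, 0], "rot": [0, 0, 0], "gripper": 0}

```text
time: 8.93
position: [0.5277, -0.2632, 0.1944]
tool_rot: [1.101, -2.928, 0.011]
ft_force: [-0.4, 0.7, -0.6]
grip_width: 0.144
```

```bash
python3 to.py; python3 look.py 3; python3 -c "
from h import *
for n,b in(('scene3',(160,90,320,230)),('top3',(400,120,540,260))):
    x0,y0,x1,y1=b;c=cv2.resize(load(n)['img'][y0:y1,x0:x1],None,fx=4,fy=4,interpolation=cv2.INTER_CUBIC);cv2.imwrite('pics/'+n+'c.png',c[:,:,::-1])"
```

```text
8.925 [ 0.5277 -0.2632  0.1944] yaw x 221.22 z [-0.0102 -0.0116 -0.9999] F [-0.4   0.68 -0.56] 0.14390431666898768
```

View pics/scene3c.png

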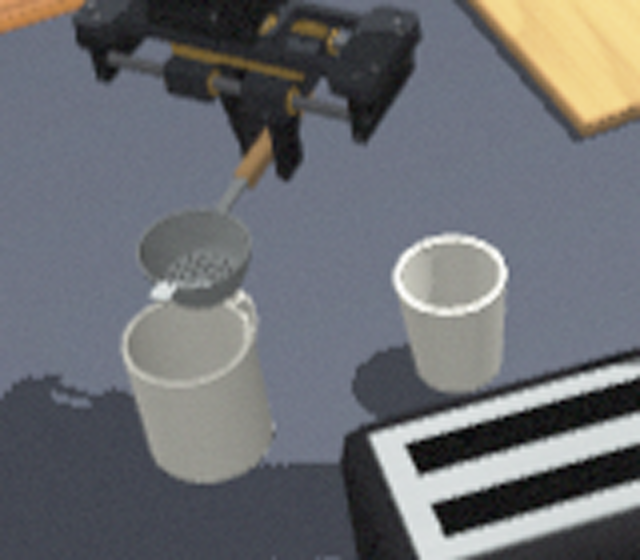

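View pics/top3c.png

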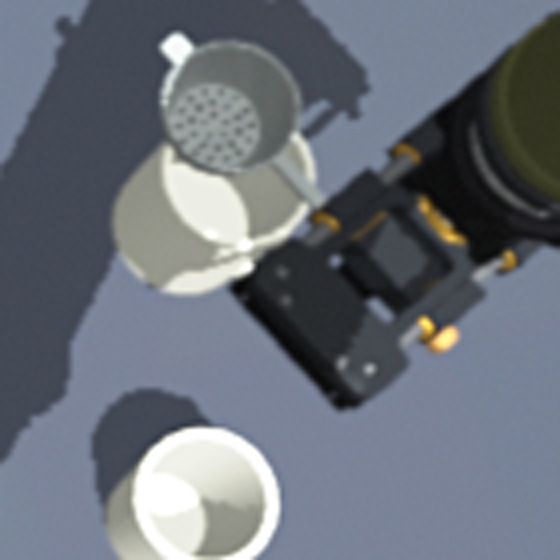

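The strainer is held level with its handle the right way round, but the move fell 45 mm short in y. I'll check the joint angles.

```bash
python3 -c "
from bench import ctrl
print(ctrl.get_state()['joint_positions'].round(3))"; python3 to.py "(.536,-.3064,.1945)"
```

```text
[ 0.453  0.217 -0.051  1.652  0.027  1.276  2.686]
9.025 [ 0.5279 -0.2638  0.1949] yaw x 221.2 z [-0.009  -0.0122 -0.9999] F [ 0.62  0.62 -1.16] 0.14594535618722612
[ 0.022  -0.0373  0.0009]
```

Joint 7 is at its limit (2.686 of 2.69). I'll ease the yaw back to about 215°, which is 6° off the mug handle and well within the 15° allowed. That frees joint 7 for the rest of the move.

Call:
carry_out:
  rows:
    - {"offset": [0, 0, 0], "rot": [0, 0, 3], "gripper": 0}
    - {"offset": [0, 0, 0], "rot": [0, 0, 3.2], "gripper": 0}
    - {"offset": [0, 0, 0], "rot": [0, 0, 0], "gripper": 0}

```text
time: 9.4
position: [0.5274, -0.2643, 0.1943]
tool_rot: [0.94, -2.984, 0.013]
ft_force: [0.6, -1.0, -0.8]
grip_width: 0.144
```

```bash
python3 to.py "(.5297,-.2981,.1945)"
python3 - <<'E'
from bench import ctrl;import numpy as np
from scipy.spatial.transform import Rotation as Ro
s=ctrl.get_state();R=Ro.from_rotvec(s['tool_rot']).as_matrix()
c=np.cross(R[:,2],[0,0,-1]);print('level turn deg tool',np.degrees(R.T@c).round(2),s['joint_positions'].round(3))
E
```

```text
9.4 [ 0.5274 -0.2643  0.1943] yaw x 214.98 z [-0.0099 -0.0118 -0.9999] F [ 0.59 -0.95 -0.76] 0.14355388579656772
[ 0.0175 -0.029   0.0002]
level turn deg tool [-0.23 -0.85 -0.  ] [ 0.445  0.217 -0.041  1.653  0.025  1.276  2.58 ]
```

Call:
carry_out:
  rows:
    - {"offset": [0, 0, 0], "rot": [-0.2, -0.85, 0], "gripper": 0}
    - {"offset": [0.006, -0.01, 0], "rot": [0, 0, 0], "gripper": 0}
    - {"offset": [0.006, -0.01, 0], "rot": [0, 0, 0], "gripper": 0}
    - {"offset": [0.0055, -0.009, 0], "rot": [0, 0, 0], "gripper": 0}
    - {"offset": [0, 0, 0], "rot": [0, 0, 0], "gripper": 0}
    - {"offset": [0, 0, 0], "rot": [0, 0, 0], "gripper": 0}

```text
time: 10.15
position: [0.5291, -0.2976, 0.1927]
tool_rot: [0.943, -2.995, -0.002]
ft_force: [0.7, 0.5, -0.2]
grip_width: 0.141
```

```bash
python3 to.py "(.5297,-.2981,.1945)"; python3 look.py 4; python3 -c "
from h import *
from bench import ctrl
print(ctrl.get_state()['joint_positions'].round(3))
for n,b in(('scene4',(160,90,320,230)),('top4',(400,120,540,260))):
    x0,y0,x1,y1=b;c=cv2.resize(load(n)['img'][y0:y1,x0:x1],None,fx=5,fy=4,interpolation=cv2.INTER_CUBIC);c=cv2.resize(load(n)['img'][y0:y1,x0:x1],None,fx=4,fy=4,interpolation=cv2.INTER_CUBIC);cv2.imwrite('pics/'+n+'c.png',c[:,:,::-1])"
```

```text
10.15 [ 0.5291 -0.2976  0.1927] yaw x 214.95 z [-0.0019  0.001  -1.    ] F [ 0.65  0.47 -0.22] 0.14089336321997517
[-0.0003 -0.0007 -0.0018]
[ 0.498  0.252 -0.036  1.614  0.009  1.278  2.643]
```

View pics/scene4c.png

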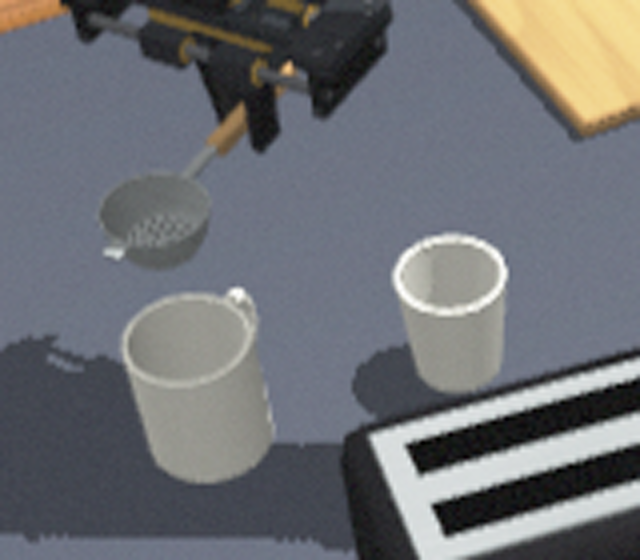

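View pics/top4c.png

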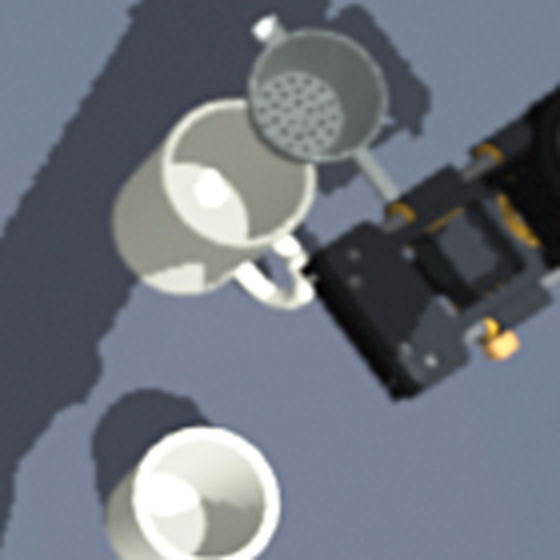

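Run:
```python
from h import *
T=load('top4');S=load('scene4')
t=((318+.5)/4+399.5,(93.5+.5)/4+119.5); print(plane(T,*t,.207))
L=plane(S,(99+.5)/4+159.5,(212.5)/4+89.5,.207);Rr=plane(S,(211.5)/4+159.5,(213.5)/4+89.5,.207);print((L+Rr)/2,np.linalg.norm(L-Rr))
# far edge of rim in scene and lug/wood slope: triangulate lug tip
print('lug',tri(T,((264+.5)/4+399.5,(28+.5)/4+119.5),S,((115+.5)/4+159.5,(252+.5)/4+89.5)))
print('neck/wood junction',tri(T,((395)/4+399.5,(200)/4+119.5),S,((213)/4+159.5,(148)/4+89.5)))
print('mug',plane(T,(238.5)/4+399.5,(174.5)/4+119.5,.095))
```

```text
[ 0.61326805 -0.23993413  0.207     ]
[ 0.61277264 -0.232563    0.207     ] 0.06666866824677119
lug (array([ 0.64575743, -0.21441225,  0.20549069]), np.float64(0.001835436755015022))
neck/wood junction (array([ 0.56056968, -0.27493382,  0.20528824]), np.float64(0.00258180807133407))
mug [ 0.61215026 -0.24171243  0.095     ]
```

The lug and the neck junction triangulate to the same height (0.2055 and 0.2053), so the strainer is level. Bowl centre is (0.613, -0.240) in the top view and (0.613, -0.233) in the scene view, against the mug at (0.612, -0.241). I'll lower part-way and compare again.

Call:
carry_out:
  rows:
    - {"offset": [0, 0, 0.015], "rot": [0, 0, 0], "gripper": 0}
    - {"offset": [0, 0, 0.02], "rot": [0, 0, 0], "gripper": 0}
    - {"offset": [0, 0, 0.015], "rot": [0, 0, 0], "gripper": 0}
    - {"offset": [0, 0, 0], "rot": [0, 0, 0], "gripper": 0}
    - {"offset": [0, 0, 0], "rot": [0, 0, 0], "gripper": 0}

```text
time: 10.88
position: [0.5293, -0.298, 0.1433]
tool_rot: [0.943, -2.996, -0.001]
ft_force: [-0.2, 0.3, -0.8]
grip_width: 0.136
```

```bash
python3 to.py ; python3 look.py 5; python3 -c "
from h import *
for n,b in(('scene5',(160,110,280,220)),('top5',(420,120,530,220))):
    x0,y0,x1,y1=b;c=cv2.resize(load(n)['img'][y0:y1,x0:x1],None,fx=5,fy=5,interpolation=cv2.INTER_CUBIC);cv2.imwrite('pics/'+n+'c.png',c[:,:,::-1])"
```

```text
10.875 [ 0.5293 -0.298   0.1433] yaw x 214.95 z [-1.1e-03  1.0e-04 -1.0e+00] F [-0.17  0.25 -0.83] 0.13616781110400877
```

View pics/scene5c.png

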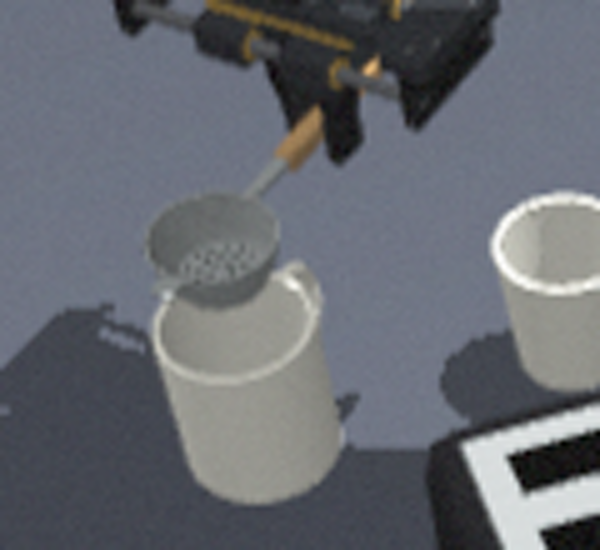

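View pics/top5c.png

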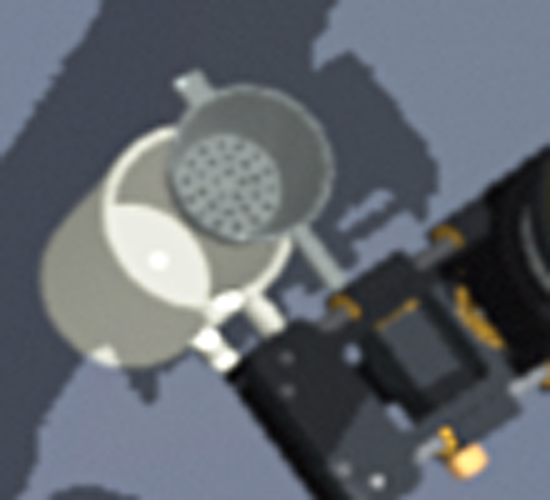

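Run:
```python
from h import *
T=load('top5');S=load('scene5');ct=lambda x,y:((x+.5)/5+419.5,(y+.5)/5+119.5);cs=lambda x,y:((x+.5)/5+159.5,(y+.5)/5+109.5)
print('top',plane(T,*ct(250.5,163),.158))
L=plane(S,*cs(146,248),.158);R=plane(S,*cs(280,246),.158);print('scn LR',(L+R)/2,np.linalg.norm(L-R))
print('predicted rim centre px scene for (.612,-.2405,.158):',(proj(S,[.612,-.2405,.158])-[159.5,109.5])*5)
print('far edge pred',[((proj(S,[.612+.034*np.cos(a),-.2405+.034*np.sin(a),.158])-[159.5,109.5])*5).round() for a in np.radians([0,60,120,180,240,300])])
```

```text
top [ 0.61319321 -0.24054552  0.158     ]
scn LR [ 0.61440756 -0.22893215  0.158     ] 0.06560109854599802
predicted rim centre px scene for (.612,-.2405,.158): [209.54945041 231.70112768]
far edge pred [array([144., 255.]), array([199., 280.]), array([264., 256.]), array([274., 209.]), array([220., 185.]), array([156., 208.])]
```

Top view: the bowl is about 1–2 mm off the mug's axis. The scene view suggests it hangs a few mm lower or further +y. I'll trim by 2 mm and lower 17 mm, which leaves the foot about 16 mm above the rim.

Call:
carry_out:
  rows:
    - {"offset": [0.002, -0.001, 0.005], "rot": [0, 0, 0], "gripper": 0}
    - {"offset": [0, 0, 0.007], "rot": [0, 0, 0], "gripper": 0}
    - {"offset": [0, 0, 0.005], "rot": [0, 0, 0], "gripper": 0}
    - {"offset": [0, 0, 0], "rot": [0, 0, 0], "gripper": 0}
    - {"offset": [0, 0, 0], "rot": [0, 0, 0], "gripper": 0}
    - {"offset": [0, 0, 0], "rot": [0, 0, 0], "gripper": 0}

```text
time: 11.72
position: [0.528, -0.2999, 0.1261]
tool_rot: [0.943, -2.995, -0.001]
ft_force: [0.1, -0.5, -0.9]
grip_width: 0.143
```

```bash
python3 to.py ; python3 look.py 6; python3 -c "
from h import *
for n,b in(('scene6',(160,110,280,220)),('top6',(420,120,530,220))):
    x0,y0,x1,y1=b;c=cv2.resize(load(n)['img'][y0:y1,x0:x1],None,fx=5,fy=5,interpolation=cv2.INTER_CUBIC);cv2.imwrite('pics/'+n+'c.png',c[:,:,::-1])"
```

```text
11.725 [ 0.528  -0.2999  0.1261] yaw x 214.95 z [-1.3e-03  2.0e-04 -1.0e+00] F [ 0.11 -0.49 -0.9 ] 0.14330193109476358
```

View pics/scene6c.png

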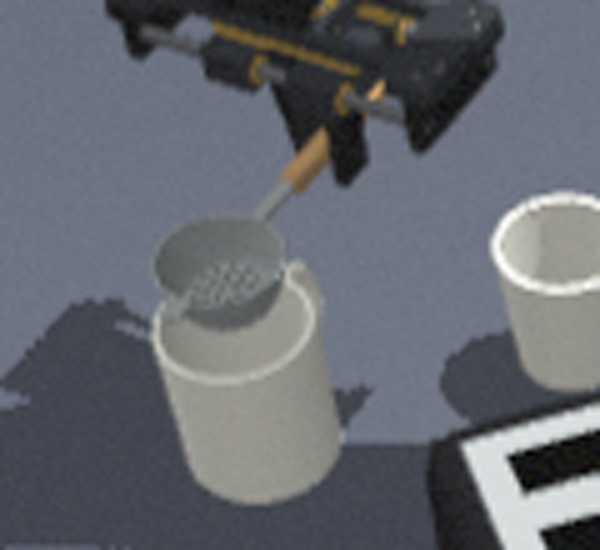

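View pics/top6c.png

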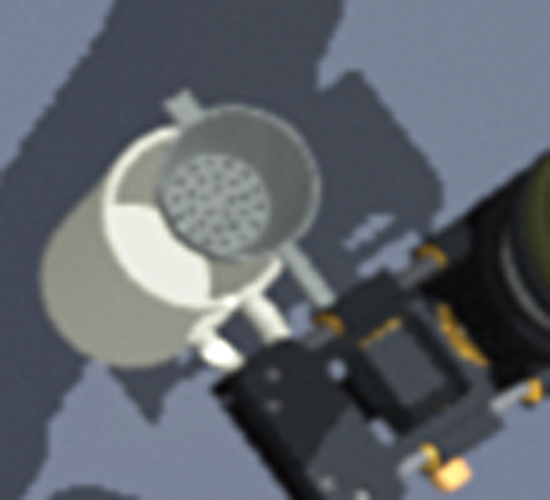

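View pics/scene6.png

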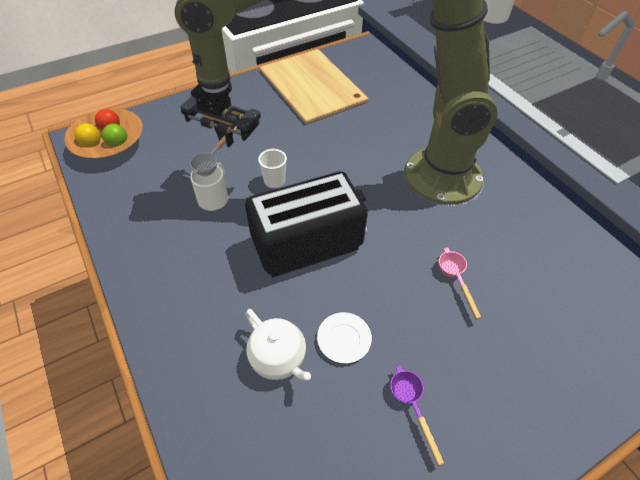

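Run:
```python
from h import *
T=load('top6');S=load('scene6');ct=lambda x,y:((x+.5)/5+419.5,(y+.5)/5+119.5);cs=lambda x,y:((x+.5)/5+159.5,(y+.5)/5+109.5)
for n,u in(('rim',plane(T,*ct(239.5,182.5),.1406)),('foot holes',plane(T,*ct(216,203),.112)),('foot scn',plane(S,*cs(225,285),.112))): print(n,u.round(4))
lug=tri(T,ct(178,102),S,cs(172,308));j=tri(T,ct(324,306),S,cs(289,180));print('lug',lug,'junc',j)
d=j[0]-lug[0];print('yaw',np.degrees(np.arctan2(d[1],d[0]))%360,'len',np.hypot(*d[:2]))
for c in((.612,-.2405),(.612,-.2355)):
    P=np.array([proj(S,[c[0]+.034*np.cos(a),c[1]+.034*np.sin(a),.1406]) for a in np.linspace(0,6.28,60)]);P=(P-[159.5,109.5])*5
    print(c,P.min(0).round(),P.max(0).round(),'obs l154 r286 t214')
    M=np.array([proj(S,[c[0]+.042*np.cos(a),c[1]+.042*np.sin(a),.095]) for a in np.linspace(0,6.28,60)]);M=(M-[159.5,109.5])*5
    print(' mug',M.min(0).round(),M.max(0).round(),'obs l153 r317 b383')
# unmoved check: diff of scene0 v scene6 around mug/tumbler/teapot/saucer
```

```text
rim [ 0.6114 -0.2426  0.1406]
foot holes [ 0.6128 -0.2435  0.112 ]
foot scn [ 0.6092 -0.2496  0.112 ]
lug (array([ 0.64457965, -0.21670838,  0.14176787]), np.float64(0.0015203752291372329)) junc (array([ 0.55859524, -0.27559187,  0.14107396]), np.float64(0.001036157707157883))
yaw 214.40396444302868 len 0.10421412767384665
(0.612, -0.2405) [147. 211.] [285. 306.] obs l154 r286 t214
 mug [150. 265.] [315. 381.] obs l153 r317 b383
(0.612, -0.2355) [151. 217.] [289. 312.] obs l154 r286 t214
 mug [154. 271.] [319. 387.] obs l153 r317 b383
```

Both views put the bowl within about 3 mm of the mug's axis. It is level, with yaw at 214.4–215°, and the saucer, tumbler and teapot haven't moved. Handing in.

```bash
python3 to.py; python3 -c "
from bench import workorder;print(workorder.close_job())"
```

```text
11.825 [ 0.528  -0.2999  0.1261] yaw x 214.95 z [-1.3e-03  2.0e-04 -1.0e+00] F [ 0.47 -0.29 -0.16] 0.14064532788088838
the job is handed in; nothing more can be done
None
```

I picked the steel strainer up by its wooden grip and carried it over the toaster with its foot about 85 mm above the top. It is now held still over the mug, and I handed the job in at 11.8 s; no verdict was reported.

**Last checks:**
- **Centring:** the bowl's rim measured (0.611, -0.243) against the mug at about (0.612, -0.241), so roughly 2 mm off.
- **Clearance:** the foot is about 16 mm above the rim, worked out from the tool height.
- **Level:** the lug and the handle neck came out within 1 mm in height.
- **Stillness:** the arm's position reading did not change over the last readings.
- **Other objects:** the mug, tumbler, saucer and teapot look unmoved in the pictures.

**What fell short or disagreed:**
- **Handle direction:** joint 7 reached its limit and the first move to the mug stopped 45 mm short. I turned the handle back to about 215°, against about 221° for the mug's handle. That is roughly 0.1 rad off, inside the 0.26 allowed.
- **Camera views:** the two views differed by 3–6 mm in y, and by more than that on the hovering bowl's rim. I trusted the top view and the bowl's position relative to the mug within each view. One rough scene-view estimate of the foot's centre was about 9 mm off the mug's axis.

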